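# Close the culture dish and hang the light guard over the bar

## Task

Close up this culture and shade it: first put the blue lid properly back on the clamped white dish and let go of it, then draw the amber light guard off its slanted rest by its black grip and lower it, held upright, over the bar between the two red collars, keeping hold until it bears on the bar. It should hang straight with one panel on each side of the bar and the lid still seated; never put the guard down on the bench, and leave the bottle, the jar and the slide box where they stand.

Things in the scene. Friction and masses are not known exactly. Their poses are not given: they have to be found in the camera images.
- lid: Blue round lid of a culture dish, loose, 43 mm outer diameter, 10 mm high, 15 g: flat roof and skirt 2 mm thick, inside 39 mm wide and 8 mm deep. It starts open side down on the grey warming plate, 90 to 115 mm from the dish's centre. Origin: centre of its underside (plane of the skirt's lower edge); z up.
- dish_rim (a point): Centre of the top rim of the white open culture dish, 34.4 mm outer diameter, clamped immovably on the warming plate. The dish stands 10 mm above a dark clamp ring (52 mm diameter, 3 mm thick) on the plate: the rim is 13 mm above the plate's top, 38 mm above the bench. z up. With the lid seated its roof rests on the rim, so the lid's origin is 8 mm below this point.
- plate: Grey warming plate, fixed, 120 (x) x 200 (y) x 25 mm high, on the robot's side of the bar; the dish stands at its y = -50 mm, about 135 to 165 mm from the bar. Origin: centre of its underside.
- guard: Amber rigid light guard, loose, about 0.16 kg: upside-down U of 4 mm acrylic, roof 34 mm (x) by 120 mm (y), two equal panels reaching 90 mm below the roof, 26 mm apart inside. Black grip on the roof, 14 (x) x 26 (y) mm, from 4 to 44 mm above the origin. Origin: centre of the roof's underside; z along the grip, y along the fold. Starts saddled on the slanted rest. Either way round is fine.
- rest_top (a point): Middle of the top edge of the slanted rest, 131 mm above the bench: a fixed white blade 18 mm thick, 90 mm wide (y), 145 mm long on a black foot 12 mm thick. The blade, and the guard's z at the start, lean 35 degrees from vertical towards this frame's -x (roughly to the robot). This frame's z is vertical, y along the edge. The guard comes free after 90 mm along the slant.
- bar_mid (a point): Middle of the fixed aluminium bar, on its top line, 157 mm above the bench. The bar runs along this frame's y, 14 mm in diameter, 260 mm long between two posts up to 160 mm high. Two red collars, 22 mm in diameter and 10 mm long, sit 83 mm either side of the middle (156 mm clear between them). z up, x roughly away from the robot.
- bottle: Amber bottle, 56 mm diameter, 120 mm high, loose, a bystander. Origin: centre of its underside.
- jar: Small white jar, 44 mm diameter, 50 mm high, loose, a bystander. Origin: centre of its underside.
- slide_box: Green slide box, 55 x 80 x 35 mm, loose, a bystander. Origin: centre of its underside.
Things that resemble listed ones, but are neither listed nor needed, are in the scene too. There is more than one size of the plate; the job needs the largest. There is more than one size of the guard; the job needs the larger.

How it is judged:
By the outcome, as a careful person would: the job done as asked, in the order asked, and still so for the second after the job is handed in, with the robot touching nothing.
It also fails if it takes over 67 s, if anything falls off the work surface, if the arm or the gripper's body presses on something with over 40 N, if the wrist force passes 120 N, or if a joint passes its speed limit or range.

## Robot

A 6-joint arm with a two-finger parallel gripper is mounted at the origin on the work surface. World frame = base frame: x ahead of the robot, y to its left, z up, the work surface at z = 0. Lengths are in m, angles in rad, forces in N, time in s.
With the tool pointing down it reaches from about 0.275 to 0.825 m from the base axis. Payload 5.2 kg.
Tool frame: the origin (TCP) lies at the very end of the fingers, on their centre line; the grasp point (between the pads) lies grip_point_offset behind it (grip_point_offset is the distance from the TCP to the grasp point, in m); z points along the fingers, y is the line along which they close (so a half turn about z gives the same grasp; the last joint's range is limited). The gripper opens to 93 mm and grips with 3 to 60 N. Pads are 15 mm wide; open, the fingers measure 128 mm over their backs; the gripper's body (75 mm by 188 mm) begins 65 mm behind the grasp point.
Start: joints at [-1.382, 0.259, 1.535, -0, 1.348, -0.203], TCP at [0.21, -0.508, 0.219] pointing down, gripper open.
Joint ranges: [-3.14, 3.14], [-0.91, 2.08], [0.19, 2.58], [-1.22, 4.36], [0.22, 2.71], [-3.12, 3.12]. Speed limits (rad/s): [2.57, 2.57, 3.14, 3.14, 3.14, 3.14].

## Interface

Orientations are given as a unit quaternion [w, x, y, z].
In Python, from workcell import * gives the robot as it stands.
- The arm moves only by the tool send_rows, never from a script. Its argument "commands" is a list of rows, each an object of numbers: "tx", "ty", "tz": the shift along the tool's x, y, z in cm; "spin": the turn about the tool's z in degrees; "claw": the gripper's target within -1 to 1 (fully open at 1, half-way at 0, shut at -1). In form: [{"tx": .., "ty": .., "tz": .., "spin": .., "claw": ..}, ...]. A call has 1 to 20 rows; each row shifts and turns the commanded pose from where the row before left it, along the tool's axes as they then stand; what a row does not reach is not made up. A row lasts 1/12 s, in which the tool goes at most 41.7 mm and 7.16 degrees, less where a joint would pass 70% of its speed; a pose out of reach is approached as far as the arm can. A call with a gripper value outside its range is refused whole. The fingers move at their own pace and stop on an object; "force" is the grip in N (left out, the last holds). Time passes only in rows, so rows that do not move let the fingers close. It gives the time, the measured TCP pose, the force, the opening and the grip force at its end, in the units of the state.
- read_state(): the state, without advancing time (a new reading comes with each control period).
- snapshot(name): name is "scene" or "top"; returns a dict with "img" (400x640x3 uint8, blue, green, red), "depth" (400x640 float32, m along the optical axis (not along the pixel's ray), 0 where there is no reading), "K" (3x3 intrinsics, pixels), "rvec" (rotation vector, rad) and "tvec" (3), from world to camera coordinates, as OpenCV has them. Camera axes: x right, y down, z forward; pixel columns grow to the right and rows downward; lengths in m; the calibration is good to about 2 mm. A picture is of the moment at which its call begins.
- finish_job(): hands the job in; it is judged then, once.
Trained networks look in a picture, given as the dict that the camera call returned (one of the last four; its "shot" number tells which), for a name from the list of things; names that differ only in an ending like _2 or _b are one class to them, and where a whole thing is asked for, a point or a joint stands for the part that bears it (a point fixed in the world has none). Each returns a list of dicts, best first, with "conf" (0 to 1); they miss things now and then, are a little off and sometimes report something else, mostly with a low value. They report only what shows in the picture. A call takes as long as a camera call. They do not tell look-alikes from the thing itself.
- find_in(thing, picture): "xy" ([column, row] in pixels, amid what is visible of it).
- masks_of(thing, picture): "pixels" (400x640 bool, what is visible of it) and "xy" ([column, row] in pixels, amid what is visible of it).
The state is a dict: "time": time; "joint_positions": joint angles; "joint_velocities": joint speeds; "joint_efforts": joint torques, N m; "eef_pos": TCP position; "tcp_rot": TCP orientation; "wrist_force": force on the tool from outside, world axes, zero at the start; "ft_torque": the same for the moment, N m; "gripper_width": finger opening in m; "gripper_force": force on a finger pad.
Only numpy, scipy, OpenCV 4.12 (cv2) and the standard library are available. Lean on these libraries where they do the work, as an engineer would, in place of code of your own. Each camera call takes 0.05 s, during which the arm holds its last target. There are 200 camera calls.

## Working session

There is one attempt and no reset: what is moved stays moved. The work goes in short steps, Python scripts to look and compute and a tool call to move; the robot and the scene stay as the last step left them, time stands still between calls to the robot, and variables do not carry over. Pictures are saved under pics/ and viewed, at most 10 in all, crops included, and the job is handed in when it is done.

Besides the shell and the picture viewer there is one more tool, called after "Request:" in YAML: its name, and indented under it one key for each argument. send_rows: Moves the arm, as the interface text tells. Its arguments: {"type":"object","properties":{"commands":{"type":"array"},"force":{"type":"number"}},"required":["commands"]}

```bash
mkdir -p pics; cat > h.py <<'E'
from workcell import *
import numpy as np, cv2
def cam(s):
    R=cv2.Rodrigues(np.array(s["rvec"],float))[0]; return R,np.array(s["tvec"],float).reshape(3),np.array(s["K"])
def cloud(s):
    R,t,K=cam(s); d=s["depth"]; v,u=np.mgrid[:400,:640]
    p=np.stack([(u-K[0,2])/K[0,0]*d,(v-K[1,2])/K[1,1]*d,d],-1)
    w=(p-t)@R; w[d==0]=np.nan; return w
def proj(s,p):
    R,t,K=cam(s); return cv2.projectPoints(np.array(p,float).reshape(-1,3),np.array(s["rvec"],float),t,K,None)[0].reshape(-1,2)
E
python3 - <<'E'
from h import *
for n in ["scene","top"]:
    s=snapshot(n); cv2.imwrite(f"pics/{n}0.png",s["img"]); c=cloud(s)
    R,t,K=cam(s); print(n,"campos",(-R.T@t).round(3))
    for th in ["lid","dish_rim","plate","guard","rest_top","bar_mid","bottle","jar","slide_box"]:
        for r in masks_of(th,s)[:3]:
            m=r["pixels"]; p=c[m]; p=p[~np.isnan(p[:,0])]
            if len(p)==0: continue
            z=np.percentile(p[:,2],95); q=p[p[:,2]>z-.006]
            print(th,round(r["conf"],2),np.array(r["xy"]).round(),m.sum(),"min",np.percentile(p,2,axis=0).round(3),"max",np.percentile(p,98,axis=0).round(3),"top",np.median(q,axis=0).round(3))
E
```

```text
scene campos [1.053 0.091 0.993]
lid 0.56 [290. 187.] 179 min [ 0.432 -0.192  0.029] max [ 0.468 -0.155  0.039] top [ 0.45  -0.174  0.035]
dish_rim 0.82 [194. 160.] 1366 min [ 0.379 -0.537  0.003] max [ 0.479 -0.399  0.023] top [ 0.427 -0.469  0.018]
dish_rim 0.71 [292. 136.] 1184 min [ 0.211 -0.311  0.005] max [ 0.316 -0.177  0.023] top [ 0.262 -0.244  0.018]
dish_rim 0.69 [276. 189.] 3080 min [ 0.39  -0.317  0.004] max [ 0.518 -0.121  0.033] top [ 0.457 -0.225  0.026]
plate 0.72 [289. 134.] 1210 min [ 0.21  -0.31   0.004] max [ 0.316 -0.174  0.023] top [ 0.262 -0.243  0.018]
plate 0.69 [297. 320.] 837 min [ 0.734 -0.07  -0.   ] max [ 0.8   -0.018  0.122] top [ 0.773 -0.045  0.12 ]
plate 0.29 [443. 285.] 2973 min [0.593 0.165 0.067] max [0.677 0.278 0.164] top [0.597 0.229 0.16 ]
guard 0.95 [423. 234.] 959 min [0.43  0.138 0.001] max [0.511 0.223 0.026] top [0.471 0.18  0.023]
guard 0.57 [442. 285.] 3010 min [0.59  0.165 0.067] max [0.677 0.279 0.164] top [0.598 0.229 0.16 ]
guard 0.43 [417. 330.] 2400 min [0.661 0.153 0.008] max [0.75  0.27  0.059] top [0.678 0.217 0.054]
rest_top 
[... 1462 characters left out ...]
2 min [0.588 0.163 0.066] max [0.677 0.279 0.165] top [0.591 0.227 0.163]
guard 0.78 [207. 226.] 967 min [0.429 0.138 0.003] max [0.51  0.219 0.027] top [0.471 0.178 0.023]
rest_top 0.8 [195. 130.] 1902 min [0.579 0.151 0.007] max [0.748 0.273 0.051] top [0.684 0.21  0.047]
bar_mid 0.88 [388. 157.] 1905 min [ 0.545 -0.381  0.005] max [ 0.658 -0.09   0.161] top [ 0.602 -0.238  0.157]
bottle 0.84 [299.  97.] 585 min [ 0.745 -0.075  0.002] max [ 0.797 -0.023  0.122] top [ 0.773 -0.048  0.12 ]
jar 0.57 [285. 245.] 237 min [ 0.392 -0.027  0.018] max [0.428 0.009 0.055] top [ 0.41  -0.008  0.051]
slide_box 0.56 [254.  99.] 841 min [0.744 0.01  0.005] max [0.797 0.088 0.04 ] top [0.771 0.051 0.036]
```

View pics/scene0.png

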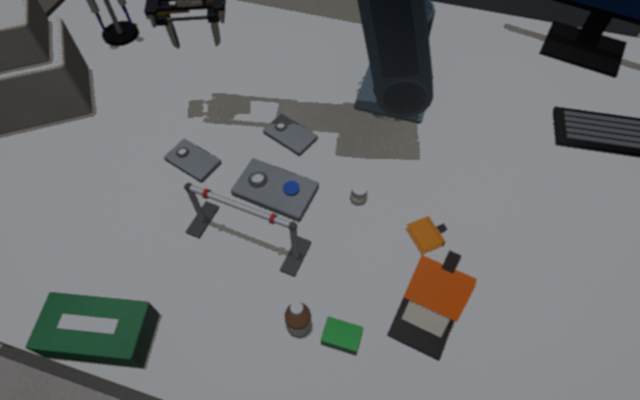

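View pics/top0.png

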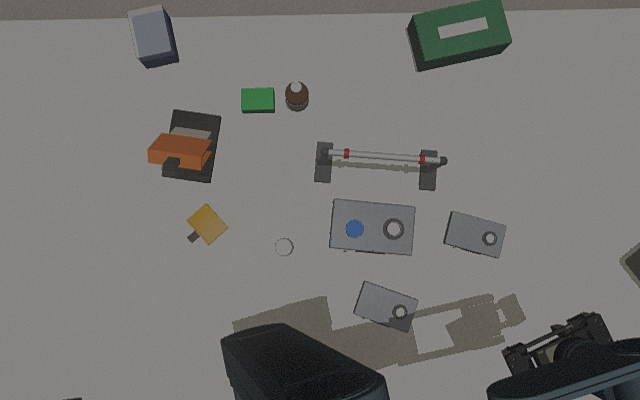

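The scene view shows the largest plate at about (275,188), with the lid at (291,187) and the dish at (258,178). The bar's red collars are at (206,193) and (272,218), and the large guard is at (442,285) with its grip at (452,261). The top view agrees: lid (355,229), dish (394,229), collars (346,153) and (422,160), guard grip (172,168). The smaller plates and the yellow-orange guard are decoys.

```bash
cat >> h.py <<'E'
def onplane(s,uv,z):
    R,t,K=cam(s); uv=np.atleast_2d(uv).astype(float); d=np.c_[(uv-[K[0,2],K[1,2]])/[K[0,0],K[1,1]],np.ones(len(uv))]@R
    o=-R.T@t; return o+d*((z-o[2])/d[:,2])[:,None]
def blob(s,mask,z):
    n,l,st,ce=cv2.connectedComponentsWithStats(mask.astype(np.uint8)); 
    i=1+np.argmax(st[1:,4]); (c,ax,a)=cv2.fitEllipse(np.argwhere(cv2.morphologyEx((l==i).astype(np.uint8),cv2.MORPH_GRADIENT,np.ones((3,3))))[:,::-1].astype(np.float32))
    return st[i,4],ce[i],onplane(s,ce[i],z)[0].round(4)
E
python3 - <<'E'
from h import *
st=read_state(); print({k:np.round(v,4) for k,v in st.items()}, "gpo",grip_point_offset)
for n in ["scene","top"]:
    s=snapshot(n); c=cloud(s); im=s["img"].astype(int); b,g,r=im[...,0],im[...,1],im[...,2]
    box=(c[...,0]>.37)&(c[...,0]<.53)&(c[...,1]>-.34)&(c[...,1]<-.1)
    print(n,"lid",blob(s,box&(b>r+50),.0345))
    # clamp ring (dark) + dish (bright) : view rectified
    x0,y0=.37,-.34
    gx,gy=np.meshgrid(np.arange(320)*.0005,np.arange(480)*.0005,indexing='ij')
    uv=proj(s,np.c_[(x0+gx).ravel(),(y0+gy).ravel(),np.full(gx.size,.038)]).astype(np.float32).reshape(320,480,2)
    rect=cv2.remap(s["img"],uv[...,0],uv[...,1],cv2.INTER_CUBIC); cv2.imwrite(f"pics/rect_{n}.png",rect)
    pm=box&(c[...,2]>.018)&(c[...,2]<.045); q=c[pm][:,:2].astype(np.float32); print("plate",cv2.minAreaRect(q))
    red=(r>g+40)&(r>b+40)&(c[...,2]>.14)&(c[...,2]<.175)&(c[...,1]<-.05)&(c[...,1]>-.42)
    nn,l,sa,ce=cv2.connectedComponentsWithStats(red.astype(np.uint8))
    for i in range(1,nn):
        if sa[i,4]>8: print("red",sa[i,4],ce[i],np.nanmedian(c[l==i],0).round(4),np.nanmax(c[l==i],0).round(4))
    bz=(c[...,2]>.150)&(c[...,2]<.158)&(c[...,1]>-.32)&(c[...,1]<-.16)&(c[...,0]>.5)&(c[...,0]<.7); q=c[bz]; f=np.polyfit(q[:,1],q[:,0],1); print("bar x=a*y+b",f,len(q),np.median(q,0))
    reg=(c[...,0]>.5)&(c[...,0]<.78)&(c[...,1]>.1)&(c[...,1]<.32)
    og=reg&(r>g+60)&(r>b+60); nn,l,sa,ce=cv2.connectedComponentsWithStats(og.astype(np.uint8)); k=1+np.argmax(sa[1:,4]); q=c[l==k]; q=q[~np.isnan(q[:,0])]
    print("guard orange",len(q),cv2.minAreaRect(q[:,:2].astype(np.float32)),q.max(0),q.min(0))
    dk=reg&(im.max(-1)<75)&(c[...,2]>.12); q=c[dk]; print("grip",len(q),cv2.minAreaRect(q[:,:2].astype(np.float32)) if len(q) else 0, q.mean(0),q.min(0),q.max(0))
    ft=reg&(im.max(-1)<75)&(c[...,2]<.02)&(c[...,2]>.004); q=c[ft]; print("foot",len(q),cv2.minAreaRect(q[:,:2].astype(np.float32)) if len(q) else 0)
a=cv2.imread("pics/rect_scene.png");b=cv2.imread("pics/rect_top.png"); cv2.imwrite("pics/rect.png",np.vstack([a,b])[:600])
E
```

```text
{'time': np.float64(1.0), 'joint_positions': array([-1.3818,  0.2586,  1.535 ,  0.    ,  1.348 , -0.2028]), 'joint_velocities': array([-0.0002, -0.001 ,  0.0007, -0.0004, -0.0012, -0.0001]), 'joint_efforts': array([ 3.00000e-04, -4.37203e+01, -2.84314e+01,  7.15000e-02,
        3.10000e-02, -0.00000e+00]), 'eef_pos': array([ 0.21  , -0.5083,  0.2186]), 'tcp_rot': array([-0.    ,  0.9809,  0.1946,  0.    ]), 'wrist_force': array([ 0.2043, -0.2886,  0.7485]), 'ft_torque': array([ 0.0139, -0.0216,  0.067 ]), 'gripper_force': np.float64(0.0), 'gripper_width': np.float64(0.0931)} gpo 0.0188
scene lid (np.int32(172), array([290.63372093, 187.09883721]), array([ 0.4482, -0.1765,  0.0345]))
plate ((0.4503273367881775, -0.21890750527381897), (0.20051555335521698, 0.12483283877372742), 82.74234771728516)
red 29 [204.72413793 192.27586207] [ 0.5971 -0.319   0.16  ] [ 0.6031 -0.3137  0.1634]
red 30 [271.6        217.53333333] [ 0.6134 -0.1541  0.1597] [ 0.621  -0.1507  0.1639]
bar x=a*y+b [0.09939236 0.62707089] 358 [ 0.6036638  -0.23547595  0.15530237]
guard orange 2549 ((0.6365337371826172, 0.
[... 765 characters left out ...]
6185 -0.1501  0.1641]
red 38 [422.13157895 158.60526316] [ 0.5921 -0.3206  0.1599] [ 0.6029 -0.3148  0.1666]
bar x=a*y+b [0.10458812 0.62656894] 355 [ 0.60184034 -0.23990756  0.15520456]
guard orange 2 ((0.5890045166015625, 0.17065225541591644), (0.0018921986920759082, 0.0), 156.3653564453125) [0.5898712  0.17103154 0.12342642] [0.58813777 0.17027296 0.11993904]
grip 183 ((0.5972110033035278, 0.22713521122932434), (0.02631395496428013, 0.03133752942085266), 81.0617904663086) [0.59629071 0.22560005 0.15686281] [0.58080805 0.21226528 0.13338903] [0.61407652 0.24168535 0.17111233]
foot 1590 ((0.6634047627449036, 0.21582253277301788), (0.12013324350118637, 0.1685807853937149), 80.33386993408203)
```

View pics/rect.png

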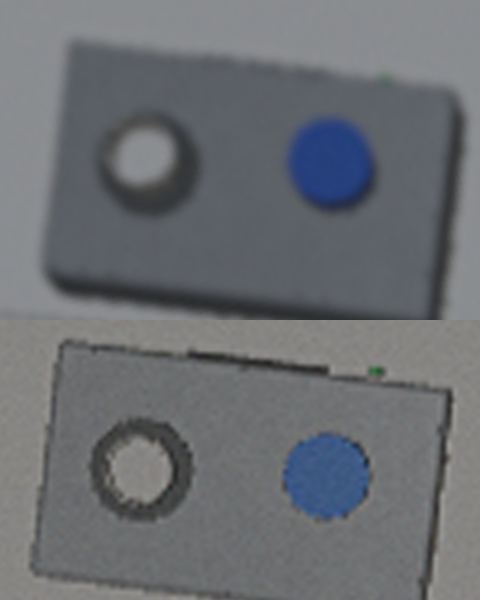

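The rectified views, 0.5 mm per pixel, show the lid centred near (0.448, -0.177). The dish is near (0.4445, -0.269), which agrees with the plate's geometry. I'm moving above the lid.

Request:
send_rows:
  commands:
    - {"spin": 5.9, "claw": 0.5}
    - {"spin": 5.9, "claw": 0.5}
    - {"spin": 5.9, "claw": 0.5}
    - {"spin": 5.9, "claw": 0.5}
    - {"spin": 5.8, "claw": 0.5}
    - {"tx": 1.4, "ty": -2.55}
    - {"tx": 1.4, "ty": -2.55}
    - {"tx": 1.4, "ty": -2.55}
    - {"tx": 1.4, "ty": -2.55}
    - {"tx": 1.4, "ty": -2.55}
    - {"tx": 1.4, "ty": -2.55}
    - {"tx": 1.4, "ty": -2.55}
    - {"tx": 1.4, "ty": -2.55}
    - {"tx": 1.4, "ty": -2.55}
    - {"tx": 1.4, "ty": -2.55}
    - {"tx": 1.4, "ty": -2.55}
    - {"tx": 1.4, "ty": -2.55}
    - {"tx": 1.4, "ty": -2.55}
    - {"tx": 1.4, "ty": -2.55}
  force: 10

```text
invalid input
```

Request:
send_rows:
  commands:
    - {"tx": 0, "ty": 0, "tz": 0, "spin": 5.9, "claw": 0.5}
    - {"tx": 0, "ty": 0, "tz": 0, "spin": 5.9, "claw": 0.5}
    - {"tx": 0, "ty": 0, "tz": 0, "spin": 5.9, "claw": 0.5}
    - {"tx": 0, "ty": 0, "tz": 0, "spin": 5.9, "claw": 0.5}
    - {"tx": 0, "ty": 0, "tz": 0, "spin": 5.8, "claw": 0.5}
    - {"tx": 1.4, "ty": -2.55, "tz": 0, "spin": 0, "claw": 0.5}
    - {"tx": 1.4, "ty": -2.55, "tz": 0, "spin": 0, "claw": 0.5}
    - {"tx": 1.4, "ty": -2.55, "tz": 0, "spin": 0, "claw": 0.5}
    - {"tx": 1.4, "ty": -2.55, "tz": 0, "spin": 0, "claw": 0.5}
    - {"tx": 1.4, "ty": -2.55, "tz": 0, "spin": 0, "claw": 0.5}
    - {"tx": 1.4, "ty": -2.55, "tz": 0, "spin": 0, "claw": 0.5}
    - {"tx": 1.4, "ty": -2.55, "tz": 0, "spin": 0, "claw": 0.5}
    - {"tx": 1.4, "ty": -2.55, "tz": 0, "spin": 0, "claw": 0.5}
    - {"tx": 1.4, "ty": -2.55, "tz": 0, "spin": 0, "claw": 0.5}
    - {"tx": 1.4, "ty": -2.55, "tz": 0, "spin": 0, "claw": 0.5}
    - {"tx": 1.4, "ty": -2.55, "tz": 0, "spin": 0, "claw": 0.5}
    - {"tx": 1.4, "ty": -2.55, "tz": 0, "spin": 0, "claw": 0.5}
    - {"tx": 1.4, "ty": -2.55, "tz": 0, "spin": 0, "claw": 0.5}
    - {"tx": 1.4, "ty": -2.55, "tz": 0, "spin": 0, "claw": 0.5}
  force: 10

```text
time: 2.68
eef_pos: [0.4485, -0.1764, 0.2189]
tcp_rot: [0.0, 0.998, -0.061, 0.0]
wrist_force: [0.5, -0.5, 0.2]
gripper_width: 0.0696
gripper_force: 0.0
```

Request:
send_rows:
  commands:
    - {"tx": 0, "ty": 0, "tz": 2.2, "spin": 0, "claw": 0.5}
    - {"tx": 0, "ty": 0, "tz": 2.2, "spin": 0, "claw": 0.5}
    - {"tx": 0, "ty": 0, "tz": 2.2, "spin": 0, "claw": 0.5}
    - {"tx": 0, "ty": 0, "tz": 2.2, "spin": 0, "claw": 0.5}
    - {"tx": 0, "ty": 0, "tz": 2.2, "spin": 0, "claw": 0.5}
    - {"tx": 0, "ty": 0, "tz": 2.2, "spin": 0, "claw": 0.5}
    - {"tx": 0, "ty": 0, "tz": 2.2, "spin": 0, "claw": 0.5}
    - {"tx": 0, "ty": 0, "tz": 2.2, "spin": 0, "claw": 0.5}
    - {"tx": 0, "ty": 0, "tz": 0.5, "spin": 0, "claw": 0.5}
    - {"tx": 0, "ty": 0, "tz": 0.5, "spin": 0, "claw": 0.5}
    - {"tx": 0, "ty": 0, "tz": 0.5, "spin": 0, "claw": 0.5}
    - {"tx": 0, "ty": 0, "tz": 0, "spin": 0, "claw": 0.5}
    - {"tx": 0, "ty": 0, "tz": 0, "spin": 0, "claw": -1}
    - {"tx": 0, "ty": 0, "tz": 0, "spin": 0, "claw": -1}
    - {"tx": 0, "ty": 0, "tz": 0, "spin": 0, "claw": -1}
    - {"tx": 0, "ty": 0, "tz": 0, "spin": 0, "claw": -1}
    - {"tx": 0, "ty": 0, "tz": 0, "spin": 0, "claw": -1}
    - {"tx": 0, "ty": 0, "tz": 0, "spin": 0, "claw": -1}
  force: 10

```text
time: 4.18
eef_pos: [0.4481, -0.1779, 0.0281]
tcp_rot: [0.0, 0.998, -0.061, 0.0]
wrist_force: [-0.4, 0.7, 2.4]
gripper_width: 0.0424
gripper_force: 10.0
```

Request:
send_rows:
  commands:
    - {"tx": 0, "ty": 0, "tz": -1, "spin": 0, "claw": -1}
    - {"tx": 0, "ty": 0, "tz": -1.5, "spin": 0, "claw": -1}
    - {"tx": 0, "ty": 0, "tz": -1.5, "spin": 0, "claw": -1}
    - {"tx": 0.15, "ty": 1.82, "tz": 0, "spin": 0, "claw": -1}
    - {"tx": 0.15, "ty": 1.82, "tz": 0, "spin": 0, "claw": -1}
    - {"tx": 0.15, "ty": 1.82, "tz": 0, "spin": 0, "claw": -1}
    - {"tx": 0.15, "ty": 1.82, "tz": 0, "spin": 0, "claw": -1}
    - {"tx": 0.15, "ty": 1.82, "tz": 0, "spin": 0, "claw": -1}
    - {"tx": 0, "ty": 0, "tz": 0, "spin": 0, "claw": -1}
    - {"tx": 0, "ty": 0, "tz": 0, "spin": 0, "claw": -1}

```text
time: 5.02
eef_pos: [0.4441, -0.2694, 0.068]
tcp_rot: [-0.0, 0.998, -0.062, 0.0]
wrist_force: [0.4, 0.2, -1.0]
gripper_width: 0.0421
gripper_force: 10.0
```

```bash
python3 - <<'E'
from h import *
print(read_state()["eef_pos"])
o=[]
for n in ["scene","top"]:
    s=snapshot(n); c=cloud(s); im=s["img"].astype(int); b,g,r=im[...,0],im[...,1],im[...,2]
    u,v=proj(s,[.4445,-.269,.07])[0]; u,v=int(u),int(v)
    m=np.zeros((400,640),bool); m[v-30:v+30,u-30:u+30]=1; m&=(b>r+30)
    if m.sum(): print(n,m.sum(),"lid c",blob(s,m,.0735), np.nanmedian(c[m],0))
    o.append(cv2.resize(s["img"][v-30:v+30,u-35:u+35],None,fx=5,fy=5,interpolation=cv2.INTER_CUBIC))
cv2.imwrite("pics/hover.png",np.hstack(o))
E
```

```text
[ 0.44411981 -0.26943009  0.06803684]
scene 147 lid c (np.int32(147), array([254.62585034, 168.85034014]), array([ 0.4468, -0.2711,  0.0735])) [ 0.44825288 -0.27082834  0.07468416]
```

View pics/hover.png

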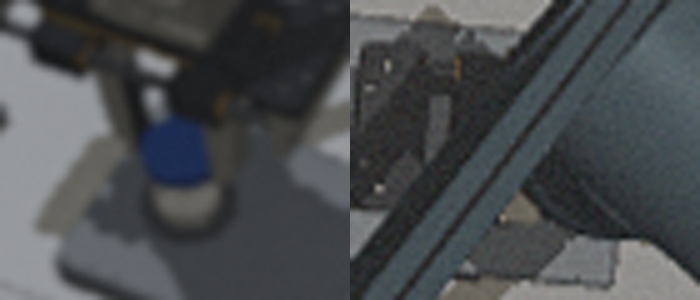

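The crop shows the held lid at about (180,155), directly over the dish at (185,205) in the left half. The arm hides it in the right half. I'm lowering gently.

Request:
send_rows:
  commands:
    - {"tx": 0, "ty": 0, "tz": 1, "spin": 0, "claw": -1}
    - {"tx": 0, "ty": 0, "tz": 1, "spin": 0, "claw": -1}
    - {"tx": 0, "ty": 0, "tz": 0.3, "spin": 0, "claw": -1}
    - {"tx": 0, "ty": 0, "tz": 0.3, "spin": 0, "claw": -1}
    - {"tx": 0, "ty": 0, "tz": 0.2, "spin": 0, "claw": -1}
    - {"tx": 0, "ty": 0, "tz": 0.2, "spin": 0, "claw": -1}
    - {"tx": 0, "ty": 0, "tz": 0, "spin": 0, "claw": -1}

```text
time: 5.7
eef_pos: [0.4444, -0.269, 0.0374]
tcp_rot: [0.0, 0.998, -0.061, 0.0]
wrist_force: [0.3, -0.5, 0.0]
gripper_width: 0.0425
gripper_force: 10.0
```

Request:
send_rows:
  commands:
    - {"tx": 0, "ty": 0, "tz": 0.2, "spin": 0, "claw": -1}
    - {"tx": 0, "ty": 0, "tz": 0.15, "spin": 0, "claw": -1}
    - {"tx": 0, "ty": 0, "tz": 0.1, "spin": 0, "claw": -1}
    - {"tx": 0, "ty": 0, "tz": 0, "spin": 0, "claw": -1}
    - {"tx": 0, "ty": 0, "tz": 0, "spin": 0, "claw": -1}

```text
time: 6.12
eef_pos: [0.4445, -0.2692, 0.0332]
tcp_rot: [0.0, 0.998, -0.061, 0.0]
wrist_force: [0.5, -0.6, -0.4]
gripper_width: 0.0427
gripper_force: 10.0
```

Near seated. I'll press down lightly, release and lift.

Request:
send_rows:
  commands:
    - {"tx": 0, "ty": 0, "tz": 0.1, "spin": 0, "claw": -1}
    - {"tx": 0, "ty": 0, "tz": 0, "spin": 0, "claw": -1}
    - {"tx": 0, "ty": 0, "tz": 0, "spin": 0, "claw": 0.3}
    - {"tx": 0, "ty": 0, "tz": 0, "spin": 0, "claw": 0.5}
    - {"tx": 0, "ty": 0, "tz": 0, "spin": 0, "claw": 0.5}
    - {"tx": 0, "ty": 0, "tz": 0, "spin": 0, "claw": 0.5}
    - {"tx": 0, "ty": 0, "tz": -2, "spin": 0, "claw": 0.5}
    - {"tx": 0, "ty": 0, "tz": -3, "spin": 0, "claw": 0.5}
    - {"tx": 0, "ty": 0, "tz": -4, "spin": 0, "claw": 0.3}
    - {"tx": 0, "ty": 0, "tz": -4, "spin": 0, "claw": 0}
    - {"tx": 0, "ty": 0, "tz": -4, "spin": 0, "claw": 0}
    - {"tx": 0, "ty": -3, "tz": -4, "spin": 0, "claw": 0}
    - {"tx": 0, "ty": -4, "tz": -2, "spin": 0, "claw": 0}
    - {"tx": 0, "ty": -4, "tz": 0, "spin": 0, "claw": 0}
    - {"tx": 0, "ty": -4, "tz": 0, "spin": 0, "claw": 0}

```text
time: 7.37
eef_pos: [0.462, -0.1269, 0.2558]
tcp_rot: [0.001, 0.998, -0.062, 0.002]
wrist_force: [0.7, -0.0, 0.1]
gripper_width: 0.0471
gripper_force: 0.0
```

```bash
python3 - <<'E'
from h import *
o=[]
for n in ["scene","top"]:
    s=snapshot(n); c=cloud(s); im=s["img"].astype(int); b,g,r=im[...,0],im[...,1],im[...,2]
    u,v=proj(s,[.4445,-.269,.04])[0]; u,v=int(u),int(v)
    m=np.zeros((400,640),bool); m[v-20:v+20,u-20:u+20]=1; m&=(b>r+40)
    if m.sum():
        q=c[m]; print(n,m.sum(),"lid",blob(s,m,.0395),np.nanmedian(q,0)); A=np.c_[q[:,:2]-q[:,:2].mean(0),np.ones(len(q))]; print("plane tilt",np.linalg.lstsq(A,q[:,2],rcond=None)[0])
    o.append(cv2.resize(s["img"][v-30:v+30,u-35:u+35],None,fx=5,fy=5,interpolation=cv2.INTER_CUBIC))
    # grip / guard details
    reg=(c[...,0]>.5)&(c[...,0]<.78)&(c[...,1]>.1)&(c[...,1]<.32)
    gr=reg&(im.max(-1)<75)&(c[...,2]>.145); q=c[gr]
    if len(q): print("grip",len(q),np.median(q,0),cv2.minAreaRect(q[:,:2].astype(np.float32)))
cv2.imwrite("pics/seat.png",np.hstack(o))
E
```

```text
scene 186 lid (np.int32(186), array([257.56989247, 176.4516129 ]), array([ 0.445 , -0.2681,  0.0395])) [ 0.44529482 -0.26771428  0.03980971]
 ** On entry to DLASCL parameter number  4 had an illegal value
 ** On entry to DLASCL parameter number  4 had an illegal valueTraceback (most recent call last):
  File "<stdin>", line 8, in <module>
    x, resids, rank, s = _umath_linalg.lstsq(a, b, rcond,
                         ~~~~~~~~~~~~~~~~~~~^^^^^^^^^^^^^
                                             signature=signature)
                                             ^^^^^^^^^^^^^^^^^^^^
    raise LinAlgError("SVD did not converge in Linear Least Squares")
numpy.linalg.LinAlgError: SVD did not converge in Linear Least Squares
```

The lid reads centred at roof height 0.0398 m, as it should if seated. Next I'm going above the guard's grip.

Request:
send_rows:
  commands:
    - {"tx": 0, "ty": 0, "tz": 0, "spin": 2.6, "claw": 0}
    - {"tx": 0.61, "ty": -3.1, "tz": 0, "spin": 0, "claw": 0}
    - {"tx": 0.61, "ty": -3.1, "tz": 0, "spin": 0, "claw": 0}
    - {"tx": 0.61, "ty": -3.1, "tz": 0, "spin": 0, "claw": 0}
    - {"tx": 0.61, "ty": -3.1, "tz": 0, "spin": 0, "claw": 0}
    - {"tx": 0.61, "ty": -3.1, "tz": 0, "spin": 0, "claw": 0}
    - {"tx": 0.61, "ty": -3.1, "tz": 0, "spin": 0, "claw": 0}
    - {"tx": 0.61, "ty": -3.1, "tz": 0, "spin": 0, "claw": 0}
    - {"tx": 0.61, "ty": -3.1, "tz": 0, "spin": 0, "claw": 0}
    - {"tx": 0.61, "ty": -3.1, "tz": 0, "spin": 0, "claw": 0}
    - {"tx": 0.61, "ty": -3.1, "tz": 0, "spin": 0, "claw": 0}
    - {"tx": 0.61, "ty": -3.1, "tz": 0, "spin": 0, "claw": 0}
    - {"tx": 0.61, "ty": -3.1, "tz": 0, "spin": 0, "claw": 0}
    - {"tx": 0, "ty": 0, "tz": 0, "spin": 0, "claw": 0}
    - {"tx": 0, "ty": 0, "tz": 0, "spin": 0, "claw": 0}

```text
time: 8.67
eef_pos: [0.5951, 0.2282, 0.2529]
tcp_rot: [0.0, 0.997, -0.082, -0.001]
wrist_force: [0.7, -0.1, -0.6]
gripper_width: 0.0469
gripper_force: 0.0
```

```bash
python3 - <<'E'
from h import *
st=read_state(); print(st["eef_pos"],st["tcp_rot"],st["wrist_force"])
o=[]
for n in ["scene","top"]:
    s=snapshot(n); c=cloud(s); im=s["img"].astype(int); b,g,r=im[...,0],im[...,1],im[...,2]
    u,v=proj(s,[.4445,-.269,.04])[0]; u,v=int(u),int(v)
    m=np.zeros((400,640),bool); m[v-20:v+20,u-20:u+20]=1; m&=(b>r+40)&~np.isnan(c[...,0])
    if m.sum():
        q=c[m]; print(n,m.sum(),"lid",blob(s,m,.0395)); A=np.c_[q[:,:2]-q[:,:2].mean(0),np.ones(len(q))]; print("plane",np.linalg.lstsq(A,q[:,2],rcond=None)[0])
    a=cv2.resize(s["img"][v-30:v+30,u-35:u+35],(400,300),interpolation=cv2.INTER_CUBIC)
    u,v=proj(s,[.6,.228,.16])[0]; u,v=int(u),int(v)
    a2=cv2.resize(s["img"][v-45:v+45,u-60:u+60],(400,300),interpolation=cv2.INTER_CUBIC); o.append(np.vstack([a,a2]))
cv2.imwrite("pics/seat.png",np.hstack(o))
E
```

```text
[0.59510987 0.22822921 0.2528844 ] [ 3.49666143e-04  9.96641353e-01 -8.18843339e-02 -9.19998180e-04] [ 0.6570675  -0.09675401 -0.64940759]
scene 186 lid (np.int32(186), array([257.56989247, 176.48387097]), array([ 0.4451, -0.2681,  0.0395]))
plane [0.01045423 0.07676316 0.03935108]
top 247 lid (np.int32(247), array([393.01619433, 228.68825911]), array([ 0.4443, -0.2692,  0.0395]))
plane [0.03813275 0.00772774 0.04009536]
```

View pics/seat.png

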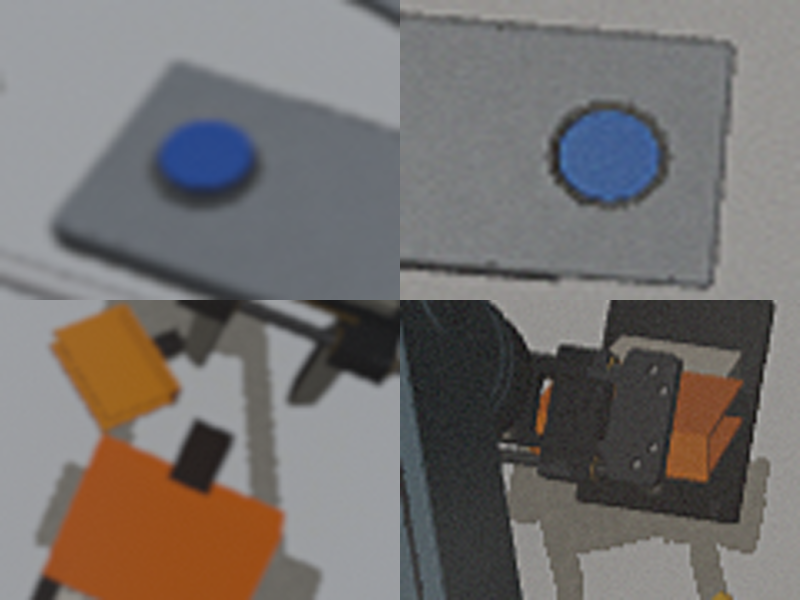

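The lid sits flat and centred in its clamp ring (upper crops), and the gripper is above the black grip (lower crops, about (203,458)). I'm descending and gripping.

Request:
send_rows:
  commands:
    - {"tx": 0.2, "ty": 0, "tz": 2, "spin": 0.3, "claw": 0}
    - {"tx": 0, "ty": 0, "tz": 2, "spin": 0, "claw": 0}
    - {"tx": 0, "ty": 0, "tz": 2, "spin": 0, "claw": 0}
    - {"tx": 0, "ty": 0, "tz": 2, "spin": 0, "claw": 0}
    - {"tx": 0, "ty": 0, "tz": 1.8, "spin": 0, "claw": 0}
    - {"tx": 0, "ty": 0, "tz": 1, "spin": 0, "claw": 0}
    - {"tx": 0, "ty": 0, "tz": 0.8, "spin": 0, "claw": 0}
    - {"tx": 0, "ty": 0, "tz": 0, "spin": 0, "claw": 0}
    - {"tx": 0, "ty": 0, "tz": 0, "spin": 0, "claw": -1}
    - {"tx": 0, "ty": 0, "tz": 0, "spin": 0, "claw": -1}
    - {"tx": 0, "ty": 0, "tz": 0, "spin": 0, "claw": -1}
    - {"tx": 0, "ty": 0, "tz": 0, "spin": 0, "claw": -1}
    - {"tx": 0, "ty": 0, "tz": 0, "spin": 0, "claw": -1}
    - {"tx": 0, "ty": 0, "tz": 0, "spin": 0, "claw": -1}
  force: 35

```text
time: 9.93
eef_pos: [0.5981, 0.227, 0.1394]
tcp_rot: [-0.0, 0.996, -0.086, 0.001]
wrist_force: [-0.2, 0.2, 5.1]
gripper_width: 0.0257
gripper_force: 35.0
```

Request:
send_rows:
  commands:
    - {"tx": -0.23, "ty": 0, "tz": -0.33, "spin": 0, "claw": -1}
    - {"tx": -0.46, "ty": 0, "tz": -0.66, "spin": 0, "claw": -1}
    - {"tx": -0.46, "ty": 0, "tz": -0.66, "spin": 0, "claw": -1}
    - {"tx": -0.46, "ty": 0, "tz": -0.66, "spin": 0, "claw": -1}

```text
time: 10.27
eef_pos: [0.5822, 0.2291, 0.1618]
tcp_rot: [0.0, 0.996, -0.086, 0.001]
wrist_force: [5.6, -1.6, 0.1]
gripper_width: 0.0256
gripper_force: 35.0
```

Request:
send_rows:
  commands:
    - {"tx": -0.46, "ty": 0, "tz": -0.66, "spin": 0, "claw": -1}
    - {"tx": -0.46, "ty": 0, "tz": -0.66, "spin": 0, "claw": -1}
    - {"tx": -0.46, "ty": 0, "tz": -0.66, "spin": 0, "claw": -1}
    - {"tx": -0.46, "ty": 0, "tz": -0.66, "spin": 0, "claw": -1}
    - {"tx": -0.46, "ty": 0, "tz": -0.66, "spin": 0, "claw": -1}
    - {"tx": -0.46, "ty": 0, "tz": -0.66, "spin": 0, "claw": -1}
    - {"tx": -0.46, "ty": 0, "tz": -0.66, "spin": 0, "claw": -1}
    - {"tx": -0.46, "ty": 0, "tz": -0.66, "spin": 0, "claw": -1}
    - {"tx": -0.46, "ty": 0, "tz": -0.66, "spin": 0, "claw": -1}
    - {"tx": -0.46, "ty": 0, "tz": -0.66, "spin": 0, "claw": -1}
    - {"tx": 0, "ty": 0, "tz": -3, "spin": 0, "claw": -1}
    - {"tx": 0, "ty": 0, "tz": -3, "spin": 0, "claw": -1}
    - {"tx": 0, "ty": 0, "tz": 0, "spin": 0, "claw": -1}
    - {"tx": 0, "ty": 0, "tz": 0, "spin": 0, "claw": -1}

```text
time: 11.43
eef_pos: [0.5359, 0.2378, 0.289]
tcp_rot: [-0.001, 0.996, -0.086, 0.001]
wrist_force: [0.1, 0.1, -1.7]
gripper_width: 0.0261
gripper_force: 35.0
```

```bash
cat >> h.py <<'E'
def guardlook(name,box=110):
    st=read_state(); p=np.array(st["eef_pos"]); o=[]
    print(p.round(4),np.round(st["tcp_rot"],3),np.round(st["wrist_force"],1))
    for n in ["scene","top"]:
        s=snapshot(n); c=cloud(s); im=s["img"].astype(int); b,g,r=im[...,0],im[...,1],im[...,2]
        m=(r>g+50)&(r>b+50)&(np.abs(c[...,0]-p[0])<.15)&(np.abs(c[...,1]-p[1])<.12)&(c[...,2]>.05)
        k,l,sa,_=cv2.connectedComponentsWithStats(m.astype(np.uint8))
        if k>1:
            m=l==1+np.argmax(sa[1:,4]); q=c[m]; cen=np.nanmean(q,0); q=q[~np.isnan(q[:,0])]
            # dominant plane by RANSAC
            rng=np.random.default_rng(0); best=None; bi=0
            for _ in range(300):
                a=q[rng.choice(len(q),3,False)]; nn=np.cross(a[1]-a[0],a[2]-a[0]); L=np.linalg.norm(nn)
                if L<1e-6: continue
                nn/=L; i=np.abs((q-a[0])@nn)<.003
                if i.sum()>bi: bi=i.sum(); best=i
            w=q[best]; nn=np.linalg.svd(w-w.mean(0),full_matrices=False)[2][2]; nn*=np.sign(nn[0])
            print(n,"orange",len(q),"inl",bi,"normal",nn.round(3),"elev deg",np.degrees(np.arcsin(nn[2])).round(1),"yaw",np.degrees(np.arctan2(nn[1],nn[0])).round(1),"cen",w.mean(0).round(4),"min",np.percentile(w,1,axis=0).round(4),"max",np.percentile(w,99,axis=0).round(4))
        u,v=proj(s,p-[0,0,.05])[0]; u=int(np.clip(u,60,580)); v=int(np.clip(v,45,355))
        o.append(cv2.resize(s["img"][v-45:v+45,u-60:u+60],(400,300),interpolation=cv2.INTER_CUBIC))
    cv2.imwrite(name,np.hstack(o))
E
python3 -c "
from h import *
guardlook('pics/g1.png')"
```

```text
[0.5359 0.2378 0.289 ] [-0.001  0.996 -0.086  0.001] [ 0.1  0.1 -1.7]
scene orange 3428 inl 3030 normal [ 0.806 -0.143  0.575] elev deg 35.1 yaw -10.0 cen [0.5854 0.2312 0.2543] min [0.5533 0.1716 0.2151] max [0.6183 0.2882 0.2913]
top orange 515 inl 515 normal [ 0.815 -0.14   0.562] elev deg 34.2 yaw -9.7 cen [0.5983 0.2273 0.2342] min [0.5746 0.1688 0.2149] max [0.618  0.2821 0.2589]
```

View pics/g1.png

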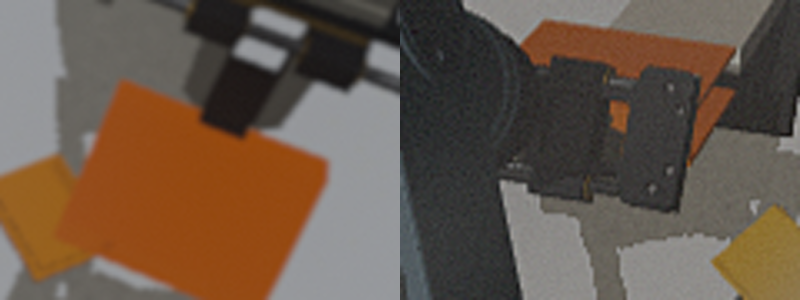

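The guard is off the rest, still held at a 35° tilt (panel centre at about (190,180) in the left crop). I'll ease the grip in steps so it swings upright under its own weight.

Request:
send_rows:
  commands:
    - {"tx": 0, "ty": 0, "tz": 0, "spin": 0, "claw": -1}
    - {"tx": 0, "ty": 0, "tz": 0, "spin": 0, "claw": -1}
    - {"tx": 0, "ty": 0, "tz": 0, "spin": 0, "claw": -1}
  force: 8

```text
time: 11.78
eef_pos: [0.5356, 0.2372, 0.286]
tcp_rot: [0.0, 0.996, -0.086, -0.001]
wrist_force: [-0.4, -0.5, -1.7]
gripper_width: 0.0259
gripper_force: 8.0
```

```bash
python3 -c "
from h import *
guardlook('pics/g2.png')"
```

```text
[0.5356 0.2372 0.286 ] [ 0.     0.996 -0.086 -0.001] [-0.4 -0.5 -1.7]
scene orange 3387 inl 2998 normal [ 0.808 -0.14   0.572] elev deg 34.9 yaw -9.9 cen [0.5845 0.23   0.2515] min [0.5525 0.1708 0.212 ] max [0.6173 0.2873 0.288 ]
top orange 502 inl 502 normal [ 0.814 -0.14   0.563] elev deg 34.3 yaw -9.8 cen [0.5992 0.2274 0.2325] min [0.5748 0.1682 0.2142] max [0.6181 0.2809 0.2572]
```

Request:
send_rows:
  commands:
    - {"tx": 0, "ty": 0, "tz": 0, "spin": 0, "claw": -1}
    - {"tx": 0, "ty": 0, "tz": 0, "spin": 0, "claw": -1}
    - {"tx": 0, "ty": 0, "tz": 0, "spin": 0, "claw": -1}
  force: 5

```text
time: 12.13
eef_pos: [0.5362, 0.2373, 0.2871]
tcp_rot: [0.0, 0.996, -0.086, -0.0]
wrist_force: [-0.3, -0.3, -1.4]
gripper_width: 0.0262
gripper_force: 5.0
```

```bash
python3 -c "
from h import *
guardlook('pics/g2.png')"
```

```text
[0.5362 0.2373 0.2871] [ 0.     0.996 -0.086 -0.   ] [-0.3 -0.3 -1.4]
scene orange 3405 inl 3034 normal [ 0.809 -0.14   0.571] elev deg 34.8 yaw -9.8 cen [0.5855 0.2303 0.2524] min [0.554  0.171  0.2131] max [0.6181 0.2875 0.2896]
top orange 510 inl 510 normal [ 0.813 -0.14   0.565] elev deg 34.4 yaw -9.8 cen [0.5996 0.2284 0.2341] min [0.5753 0.1687 0.2153] max [0.6184 0.2825 0.2591]
```

It won't swing by friction alone. So I'll turn it upright against the fixed rest blade: back off, lower beside it, then push the +x panel against the blade's edge while rising.

Request:
send_rows:
  commands:
    - {"tx": -1.3, "ty": 0, "tz": 0, "spin": 0, "claw": -1}
    - {"tx": -1.2, "ty": 0, "tz": 0, "spin": 0, "claw": -1}
    - {"tx": 0, "ty": 0, "tz": 1.5, "spin": 0, "claw": -1}
    - {"tx": 0, "ty": 0, "tz": 2, "spin": 0, "claw": -1}
    - {"tx": 0, "ty": 0, "tz": 2, "spin": 0, "claw": -1}
    - {"tx": 0, "ty": 0, "tz": 2, "spin": 0, "claw": -1}
    - {"tx": 0, "ty": 0, "tz": 2, "spin": 0, "claw": -1}
    - {"tx": 0, "ty": 0, "tz": 1.2, "spin": 0, "claw": -1}
    - {"tx": 0, "ty": 0, "tz": 0, "spin": 0, "claw": -1}
  force: 12

```text
time: 12.98
eef_pos: [0.5091, 0.2412, 0.1774]
tcp_rot: [0.001, 0.996, -0.086, -0.003]
wrist_force: [0.2, -1.7, -1.6]
gripper_width: 0.0263
gripper_force: 12.0
```

Request:
send_rows:
  commands:
    - {"tx": 0.8, "ty": 0, "tz": -0.32, "spin": 0, "claw": -1}
    - {"tx": 0.8, "ty": 0, "tz": -0.32, "spin": 0, "claw": -1}
    - {"tx": 0.8, "ty": 0, "tz": -0.32, "spin": 0, "claw": -1}
    - {"tx": 0.8, "ty": 0, "tz": -0.32, "spin": 0, "claw": -1}

```text
time: 13.32
eef_pos: [0.5447, 0.2361, 0.1948]
tcp_rot: [-0.0, 0.996, -0.086, 0.001]
wrist_force: [-0.9, 0.2, -1.3]
gripper_width: 0.0259
gripper_force: 12.0
```

```bash
python3 -c "
from h import *
guardlook('pics/g2.png')"
```

```text
[0.5447 0.2361 0.1948] [-0.     0.996 -0.086  0.001] [-0.9  0.2 -1.3]
scene orange 2482 inl 2079 normal [ 0.852 -0.149  0.502] elev deg 30.1 yaw -9.9 cen [0.5865 0.2303 0.1612] min [0.5596 0.1711 0.1188] max [0.6169 0.2871 0.1953]
top orange 40 inl 38 normal [ 0.392 -0.462 -0.796] elev deg -52.7 yaw -49.7 cen [0.5568 0.2109 0.1892] min [0.5387 0.2046 0.1772] max [0.5674 0.216  0.1967]
```

Works: the tilt is already down from 35° to 30°. Continuing.

Request:
send_rows:
  commands:
    - {"tx": 0.8, "ty": 0, "tz": -0.32, "spin": 0, "claw": -1}
    - {"tx": 0.8, "ty": 0, "tz": -0.32, "spin": 0, "claw": -1}
    - {"tx": 0.8, "ty": 0, "tz": -0.32, "spin": 0, "claw": -1}
    - {"tx": 0.8, "ty": 0, "tz": -0.32, "spin": 0, "claw": -1}
    - {"tx": 0.4, "ty": 0, "tz": -0.2, "spin": 0, "claw": -1}
    - {"tx": 0, "ty": 0, "tz": 0, "spin": 0, "claw": -1}

```text
time: 13.92
eef_pos: [0.58, 0.2296, 0.2081]
tcp_rot: [-0.0, 0.996, -0.086, 0.001]
wrist_force: [-0.3, -0.6, -1.3]
gripper_width: 0.026
gripper_force: 12.0
```

```bash
python3 -c "
from h import *
guardlook('pics/g2.png')"
```

```text
[0.58   0.2296 0.2081] [-0.     0.996 -0.086  0.001] [-0.3 -0.6 -1.3]
scene orange 591 inl 570 normal [ 0.137 -0.023 -0.99 ] elev deg -82.0 yaw -9.7 cen [0.5831 0.229  0.198 ] min [0.5559 0.1724 0.1934] max [0.6027 0.287  0.2015]
```

Request:
send_rows:
  commands:
    - {"tx": 0.5, "ty": 0, "tz": -0.1, "spin": 0, "claw": -1}
    - {"tx": 0.5, "ty": 0, "tz": -0.1, "spin": 0, "claw": -1}
    - {"tx": 0.4, "ty": 0, "tz": 0, "spin": 0, "claw": -1}
    - {"tx": 0, "ty": 0, "tz": 0, "spin": 0, "claw": -1}
    - {"tx": 0, "ty": 0, "tz": 0, "spin": 0, "claw": -1}

```text
time: 14.43
eef_pos: [0.5928, 0.2274, 0.2098]
tcp_rot: [0.0, 0.996, -0.086, 0.0]
wrist_force: [0.0, 0.8, -1.8]
gripper_width: 0.0257
gripper_force: 12.0
```

```bash
python3 -c "
from h import *
guardlook('pics/g2.png')"
```

```text
[0.5928 0.2274 0.2098] [ 0.     0.996 -0.086  0.   ] [ 0.   0.8 -1.8]
scene orange 544 inl 531 normal [ 0.048 -0.011 -0.999] elev deg -87.2 yaw -13.0 cen [0.5906 0.2271 0.1991] min [0.5631 0.1707 0.1965] max [0.6108 0.286  0.2023]
```

Request:
send_rows:
  commands:
    - {"tx": 0.5, "ty": 0, "tz": 0, "spin": 0, "claw": -1}
    - {"tx": 0, "ty": 0, "tz": 0, "spin": 0, "claw": -1}
    - {"tx": -0.8, "ty": 0, "tz": 0, "spin": 0, "claw": -1}
    - {"tx": -0.5, "ty": 0, "tz": -1, "spin": -0.9, "claw": -1}
    - {"tx": 0, "ty": 0, "tz": -1.5, "spin": -1, "claw": -1}
    - {"tx": 0, "ty": 0, "tz": -1.5, "spin": -1, "claw": -1}
    - {"tx": 0, "ty": 0, "tz": -1.5, "spin": -1, "claw": -1}
    - {"tx": 0, "ty": 0, "tz": -1.5, "spin": 0, "claw": -1}
    - {"tx": 0, "ty": 0, "tz": -1.5, "spin": 0, "claw": -1}
    - {"tx": 0, "ty": 0, "tz": 0, "spin": 0, "claw": -1}
    - {"tx": 0, "ty": 0, "tz": 0, "spin": 0, "claw": -1}
  force: 20

```text
time: 15.45
eef_pos: [0.5846, 0.2292, 0.2963]
tcp_rot: [-0.0, 0.999, -0.052, 0.002]
wrist_force: [0.7, -0.5, -2.5]
gripper_width: 0.0261
gripper_force: 20.0
```

```bash
python3 -c "
from h import *
guardlook('pics/g3.png')"
```

```text
[0.5846 0.2292 0.2963] [-0.     0.999 -0.052  0.002] [ 0.7 -0.5 -2.5]
scene orange 594 inl 588 normal [ 0.017 -0.    -1.   ] elev deg -89.0 yaw -0.0 cen [0.5814 0.229  0.2856] min [0.559  0.1728 0.283 ] max [0.5987 0.2874 0.2884]
```

View pics/g3.png

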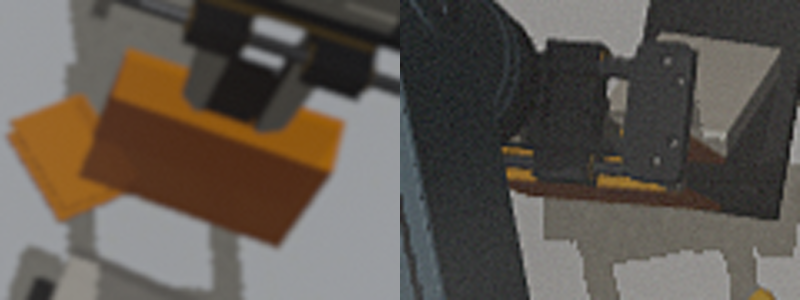

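Upright within about 1° now; the left crop shows the brown +x panel and the roof edge, and it stands clear of the rest. I'm carrying it above the bar.

Request:
send_rows:
  commands:
    - {"tx": 0.22, "ty": 1.45, "tz": 0, "spin": 0, "claw": -1}
    - {"tx": 0.44, "ty": 2.89, "tz": 0, "spin": 0, "claw": -1}
    - {"tx": 0.44, "ty": 2.89, "tz": 0, "spin": 0, "claw": -1}
    - {"tx": 0.44, "ty": 2.89, "tz": 0, "spin": 0, "claw": -1}
    - {"tx": 0.44, "ty": 2.89, "tz": 0, "spin": 0, "claw": -1}
    - {"tx": 0.44, "ty": 2.89, "tz": 0, "spin": 0, "claw": -1}
    - {"tx": 0.44, "ty": 2.89, "tz": 0, "spin": 0, "claw": -1}
    - {"tx": 0.44, "ty": 2.89, "tz": 0, "spin": 0, "claw": -1}
    - {"tx": 0.44, "ty": 2.89, "tz": 0, "spin": 0, "claw": -1}
    - {"tx": 0.44, "ty": 2.89, "tz": 0, "spin": 0, "claw": -1}
    - {"tx": 0.44, "ty": 2.89, "tz": 0, "spin": 0, "claw": -1}
    - {"tx": 0.44, "ty": 2.89, "tz": 0, "spin": 0, "claw": -1}
    - {"tx": 0.44, "ty": 2.89, "tz": 0, "spin": 0, "claw": -1}
    - {"tx": 0.44, "ty": 2.89, "tz": 0, "spin": 0, "claw": -1}
    - {"tx": 0.44, "ty": 2.89, "tz": 0, "spin": 0, "claw": -1}
    - {"tx": 0.44, "ty": 2.89, "tz": 0, "spin": 0, "claw": -1}
    - {"tx": 0.22, "ty": 1.45, "tz": 0, "spin": 0, "claw": -1}
    - {"tx": 0, "ty": 0, "tz": 0, "spin": 0, "claw": -1}
    - {"tx": 0, "ty": 0, "tz": 0, "spin": 0, "claw": -1}

```text
time: 17.13
eef_pos: [0.6057, -0.239, 0.2937]
tcp_rot: [-0.001, 0.999, -0.053, -0.001]
wrist_force: [-0.3, 1.2, -2.0]
gripper_width: 0.0258
gripper_force: 20.0
```

```bash
python3 - <<'E'
from h import *
guardlook('pics/g4.png')
# roof vs panel pixels separately, both cams; predicted bar drawn
p=read_state()["eef_pos"]
o=[]
for n in ["scene","top"]:
    s=snapshot(n); c=cloud(s); im=s["img"].astype(int); b,g,r=im[...,0],im[...,1],im[...,2]
    m=(np.abs(c[...,0]-p[0])<.06)&(np.abs(c[...,1]-p[1])<.09)&(c[...,2]>.185)&(c[...,2]<.292)&(r>b+30)
    q=c[m]; 
    for nm,z0,z1 in [("panel hi",.24,.275),("panel lo",.195,.225),("roof",.281,.292)]:
        w=q[(q[:,2]>z0)&(q[:,2]<z1)]
        if len(w)<10: continue
        pl=np.polyfit(w[:,1],w[:,0],1); print(n,nm,len(w),"x at y=-.237:",np.polyval(pl,-.237).round(4),"slope",pl[0].round(3),"lo/hi",np.percentile(w,2,axis=0).round(4),np.percentile(w,98,axis=0).round(4))
    img=s["img"].copy()
    ys=np.linspace(-.13,.13,2); a=np.radians(-5.8)
    for pt in (proj(s,[[.6025-np.sin(a)*t,-.2372+np.cos(a)*t,.157] for t in (-.088,-.078,0,.078,.088)])): cv2.circle(img,tuple(int(k) for k in pt.round()),1,(255,255,0),-1)
    u,v=[int(k) for k in proj(s,p-[0,0,.08])[0]]; u=int(np.clip(u,60,580)); v=int(np.clip(v,45,355)); o.append(cv2.resize(img[v-45:v+45,u-60:u+60],(400,300),interpolation=cv2.INTER_CUBIC))
cv2.imwrite("pics/g5.png",np.hstack(o))
E
```

```text
[ 0.6057 -0.239   0.2937] [-0.001  0.999 -0.053 -0.001] [-0.3  1.2 -2. ]
scene orange 438 inl 432 normal [ 0.03 -0.   -1.  ] elev deg -88.3 yaw -0.0 cen [ 0.6046 -0.2253  0.2827] min [ 0.5872 -0.2948  0.28  ] max [ 0.6201 -0.1798  0.2854]
top orange 26 inl 24 normal [ 0.487  0.698 -0.525] elev deg -31.7 yaw 55.1 cen [ 0.5893 -0.3213  0.1597] min [ 0.5834 -0.3248  0.153 ] max [ 0.5972 -0.3169  0.1651]
scene panel hi 526 x at y=-.237: 0.6142 slope 0.022 lo/hi [ 0.5908 -0.2932  0.2409] [ 0.6224 -0.1766  0.2743]
scene panel lo 406 x at y=-.237: 0.6129 slope -0.037 lo/hi [ 0.5898 -0.2921  0.1957] [ 0.6223 -0.1777  0.2242]
scene roof 575 x at y=-.237: 0.6045 slope 0.021 lo/hi [ 0.5861 -0.2938  0.2813] [ 0.6197 -0.1766  0.2863]
top panel hi 158 x at y=-.237: 0.5834 slope 0.104 lo/hi [ 0.5779 -0.2909  0.2407] [ 0.5897 -0.1798  0.2745]
top panel lo 136 x at y=-.237: 0.5835 slope 0.103 lo/hi [ 0.5779 -0.2921  0.1954] [ 0.5894 -0.179   0.224 ]
top roof 331 x at y=-.237: 0.5896 slope 0.148 lo/hi [ 0.5799 -0.29    0.2813] [ 0.6136 -0.1808  0.2873]
```

View pics/g5.png

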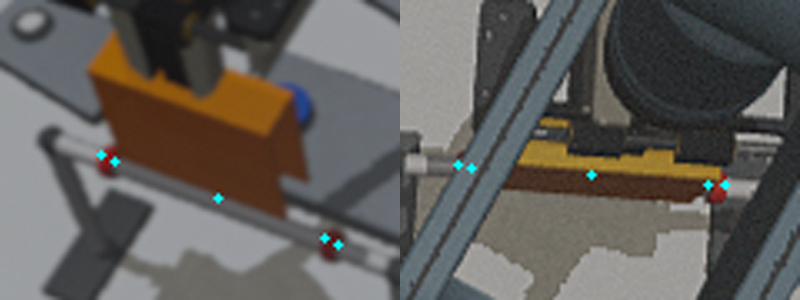

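The projected collar points fall on the red collars in both views. The guard sits above the bar and between them, upright and about 1–2 mm towards the robot. I'm lowering it with a small correction.

Request:
send_rows:
  commands:
    - {"tx": 0.15, "ty": 0, "tz": 1, "spin": 0, "claw": -1}
    - {"tx": 0, "ty": 0, "tz": 1, "spin": 0, "claw": -1}
    - {"tx": 0, "ty": 0, "tz": 1, "spin": 0, "claw": -1}
    - {"tx": 0, "ty": 0, "tz": 0.6, "spin": 0, "claw": -1}
    - {"tx": 0, "ty": 0, "tz": 0.6, "spin": 0, "claw": -1}
    - {"tx": 0, "ty": 0, "tz": 0.6, "spin": 0, "claw": -1}
    - {"tx": 0, "ty": 0, "tz": 0, "spin": 0, "claw": -1}

```text
time: 17.92
eef_pos: [0.6074, -0.2382, 0.245]
tcp_rot: [-0.001, 0.999, -0.052, -0.001]
wrist_force: [0.3, 0.4, -1.9]
gripper_width: 0.0261
gripper_force: 20.0
```

Request:
send_rows:
  commands:
    - {"tx": 0, "ty": 0, "tz": 1, "spin": 0, "claw": -1}
    - {"tx": 0, "ty": 0, "tz": 1, "spin": 0, "claw": -1}
    - {"tx": 0, "ty": 0, "tz": 1, "spin": 0, "claw": -1}
    - {"tx": 0, "ty": 0, "tz": 1, "spin": 0, "claw": -1}
    - {"tx": 0, "ty": 0, "tz": 1, "spin": 0, "claw": -1}
    - {"tx": 0, "ty": 0, "tz": 0.6, "spin": 0, "claw": -1}
    - {"tx": 0, "ty": 0, "tz": 0, "spin": 0, "claw": -1}
    - {"tx": 0, "ty": 0, "tz": 0, "spin": 0, "claw": -1}

```text
time: 18.58
eef_pos: [0.6078, -0.2385, 0.1903]
tcp_rot: [-0.0, 0.999, -0.052, -0.0]
wrist_force: [-0.6, -0.3, -0.8]
gripper_width: 0.0257
gripper_force: 20.0
```

Request:
send_rows:
  commands:
    - {"tx": 0, "ty": 0, "tz": 0.8, "spin": 0, "claw": -1}
    - {"tx": 0, "ty": 0, "tz": 0.5, "spin": 0, "claw": -1}
    - {"tx": 0, "ty": 0, "tz": 0.2, "spin": 0, "claw": -1}
    - {"tx": 0, "ty": 0, "tz": 0.1, "spin": 0, "claw": -1}
    - {"tx": 0, "ty": 0, "tz": 0.1, "spin": 0, "claw": -1}
    - {"tx": 0, "ty": 0, "tz": 0, "spin": 0, "claw": -1}
  force: 10

```text
time: 19.08
eef_pos: [0.608, -0.2385, 0.1738]
tcp_rot: [-0.0, 0.999, -0.052, 0.0]
wrist_force: [-0.4, -0.4, -1.1]
gripper_width: 0.026
gripper_force: 10.0
```

```bash
python3 -c "
from h import *
guardlook('pics/g6.png')"
```

```text
[ 0.608  -0.2385  0.1738] [-0.     0.999 -0.052  0.   ] [-0.4 -0.4 -1.1]
scene orange 328 inl 317 normal [0.002 0.001 1.   ] elev deg 89.9 yaw 17.9 cen [ 0.6079 -0.2264  0.1627] min [ 0.5897 -0.2949  0.1601] max [ 0.621  -0.1793  0.1654]Traceback (most recent call last):
  File "<string>", line 3, in <module>
    guardlook('pics/g6.png')
    ~~~~~~~~~^^^^^^^^^^^^^^^
  File "h.py", line 30, in guardlook
    a=q[rng.choice(len(q),3,False)]; nn=np.cross(a[1]-a[0],a[2]-a[0]); L=np.linalg.norm(nn)
        ~~~~~~~~~~^^^^^^^^^^^^^^^^
  File "numpy/random/_generator.pyx", line 920, in numpy.random._generator.Generator.choice
ValueError: Cannot take a larger sample than population when replace is False
```

Roof top 0.163, bearing height 0.161: 1–2 mm to go.

Request:
send_rows:
  commands:
    - {"tx": 0, "ty": 0, "tz": 0.1, "spin": 0, "claw": -1}
    - {"tx": 0, "ty": 0, "tz": 0.1, "spin": 0, "claw": -1}
    - {"tx": 0, "ty": 0, "tz": 0.1, "spin": 0, "claw": -1}
    - {"tx": 0, "ty": 0, "tz": 0, "spin": 0, "claw": -1}
    - {"tx": 0, "ty": 0, "tz": 0, "spin": 0, "claw": -1}

```text
time: 19.6
eef_pos: [0.6082, -0.2386, 0.1721]
tcp_rot: [0.0, 0.999, -0.052, 0.001]
wrist_force: [-1.5, 1.7, 5.8]
gripper_width: 0.0257
gripper_force: 10.0
```

It bears on the bar (+5.8 N). Releasing and withdrawing upward.

Request:
send_rows:
  commands:
    - {"tx": 0, "ty": 0, "tz": 0, "spin": 0, "claw": -1}
    - {"tx": 0, "ty": 0, "tz": 0, "spin": 0, "claw": -1}
    - {"tx": 0, "ty": 0, "tz": 0, "spin": 0, "claw": 0}
    - {"tx": 0, "ty": 0, "tz": 0, "spin": 0, "claw": 0}
    - {"tx": 0, "ty": 0, "tz": 0, "spin": 0, "claw": 0}
    - {"tx": 0, "ty": 0, "tz": 0, "spin": 0, "claw": 0}
    - {"tx": 0, "ty": 0, "tz": -1, "spin": 0, "claw": 0}
    - {"tx": 0, "ty": 0, "tz": -2, "spin": 0, "claw": 0}
    - {"tx": 0, "ty": 0, "tz": -3, "spin": 0, "claw": 0}
    - {"tx": 0, "ty": 0, "tz": -3, "spin": 0, "claw": 0}
    - {"tx": 0, "ty": 0, "tz": -3, "spin": 0, "claw": 0}
    - {"tx": 0, "ty": -3, "tz": 0, "spin": 0, "claw": 0}
    - {"tx": 0, "ty": -3, "tz": 0, "spin": 0, "claw": 0}
    - {"tx": 0, "ty": -3, "tz": 0, "spin": 0, "claw": 0}
    - {"tx": 0, "ty": -3, "tz": 0, "spin": 0, "claw": 0}
    - {"tx": 0, "ty": -3, "tz": 0, "spin": 0, "claw": 0}
    - {"tx": 0, "ty": -3, "tz": 0, "spin": 0, "claw": 0}
    - {"tx": 0, "ty": 0, "tz": 0, "spin": 0, "claw": 0}
    - {"tx": 0, "ty": 0, "tz": 0, "spin": 0, "claw": 0}
  force: 3

```text
time: 21.18
eef_pos: [0.6268, -0.0579, 0.2917]
tcp_rot: [0.0, 0.999, -0.05, 0.0]
wrist_force: [-0.0, -0.6, -0.2]
gripper_width: 0.0463
gripper_force: 0.0
```

```bash
python3 - <<'E'
from h import *
o=[]; st=read_state(); print(st["wrist_force"],st["joint_velocities"].round(3) if hasattr(st["joint_velocities"],'round') else st["joint_velocities"])
for n in ["scene","top"]:
    s=snapshot(n); c=cloud(s); im=s["img"].astype(int); b,g,r=im[...,0],im[...,1],im[...,2]
    m=(np.abs(c[...,0]-.6)<.06)&(np.abs(c[...,1]+.237)<.075)&(c[...,2]>.06)&(c[...,2]<.17)&(r>b+30); q=c[m]
    for nm,z0,z1 in [("panel hi",.12,.15),("panel lo",.07,.10),("roof",.158,.168)]:
        w=q[(q[:,2]>z0)&(q[:,2]<z1)]
        if len(w)<10: continue
        k=np.percentile(w[:,0]-.103*(w[:,1]+.237),[5,50,95]); print(n,nm,len(w),k.round(4),"z",np.median(w[:,2]).round(4))
    bm=(b>r+40)&(np.abs(c[...,0]-.4445)<.04)&(np.abs(c[...,1]+.269)<.04)
    if bm.sum(): print("lid",blob(s,bm,.0395),np.nanmedian(c[bm],0).round(4))
    for th in ["bottle","jar","slide_box"]:
        f=find_in(th,s); print(th,[np.round(x["xy"]) for x in f[:1]])
    u,v=[int(k) for k in proj(s,[.55,-.24,.1])[0]]; o.append(cv2.resize(s["img"][v-60:v+60,u-80:u+80],(400,300),interpolation=cv2.INTER_CUBIC))
cv2.imwrite("pics/end.png",np.hstack(o))
E
```

```text
[-0.03121498 -0.62830588 -0.23284286] [-0.044  0.009 -0.002 -0.017 -0.007 -0.008]
scene panel hi 308 [0.6166 0.618  0.6192] z 0.1356
scene panel lo 295 [0.5883 0.6182 0.6196] z 0.0858
scene roof 627 [0.5861 0.6047 0.618 ] z 0.1611
lid (np.int32(165), array([257.35757576, 177.12121212]), array([ 0.4472, -0.2678,  0.0395])) [ 0.4465 -0.2673  0.0397]
bottle [array([296., 322.])]
jar [array([363., 196.])]
slide_box [array([344., 335.])]
top panel hi 38 [0.5849 0.5856 0.5904] z 0.1424
top panel lo 58 [0.5853 0.5857 0.5862] z 0.0814
top roof 677 [0.5862 0.6005 0.6181] z 0.1611
lid (np.int32(244), array([392.97540984, 228.77459016]), array([ 0.4441, -0.2691,  0.0395])) [ 0.4438 -0.2689  0.0401]
bottle []
jar []
slide_box [array([268., 109.])]
```

View pics/end.png

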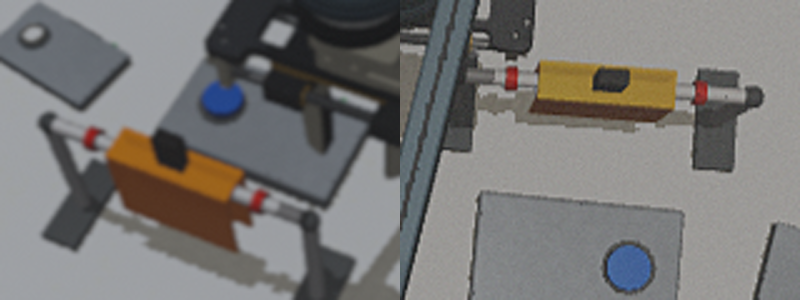

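The guard hangs straight between the collars (left crop about (175,190), right crop (605,85)). Its roof is at 0.161 m with one panel on each side of the bar, and the lid is still seated at (628,267). Handing in.

```bash
python3 -c "
from workcell import *
print(finish_job())"
```

```text
the job is handed in; nothing more can be done
None
```

I handed the job in at about 21 s: the blue lid is seated on the dish, and the guard hangs straight over the bar between the red collars with the gripper clear. The guard would not swing upright in the grip, so I turned it by pushing its panel lightly against the rest's blade; it never touched the bench, and I kept the arm clear of the bottle, jar and slide box.

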